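# Boat hulls onto their stands

### The arm

A 6-joint arm with a two-finger parallel gripper is mounted at the origin on the work surface. World frame = base frame: x ahead of the robot, y to its left, z up, the work surface at z = 0. Lengths are in m, angles in rad, forces in N, time in s.
With the tool pointing down it reaches from about 0.225 to 0.875 m from the base axis. Payload 3.4 kg.
Tool frame: the origin (TCP) lies on the centre line of the jaws, within the pads' length; the fingertips stand 25 mm ahead of it and the grasp point (between the pads) lies 6 mm ahead of it (manip.tips_ahead is the distance from the TCP to the fingertips, in m); z points along the fingers, y is the line along which they close (so a half turn about z gives the same grasp; the last joint's range is limited). The gripper opens to 85 mm and grips with 20 to 120 N. Pads are 22 mm wide; open, the fingers measure 114 mm over their backs; the gripper's body (76 mm by 85 mm) begins 54 mm behind the grasp point. The pads swing forward as they close: fully open they stand 13 mm farther back than shut.
Start: joints at [1.111, 0.276, 1.505, -0, 1.361, -0.121], TCP at [0.191, 0.542, 0.256] pointing down, gripper open.
Joint ranges: [-2.89, 2.89], [-0.75, 2.08], [0.22, 2.7], [-1.18, 4.32], [0.11, 2.71], [-2.7, 2.7]. Speed limits (rad/s): [2.57, 2.57, 3.14, 3.14, 3.14, 3.14].

### API

Orientations are given as a unit quaternion [w, x, y, z].
In Python, from rig import manip gives the robot as it stands. The module is installed in compiled form; this text tells all that it offers.
- The arm moves only by the tool carry_out, never from a script. Its argument "plan" is one flat list of numbers, 7 for each row, row after row: the shift along the tool's x, y, z in m, then the turn, a rotation vector about the tool's x, y, z in rad, then the finger opening in m, from 0 to 0.0854. In form: [x, y, z, rx, ry, rz, fingers, x, y, z, rx, ry, rz, fingers, ...]. A call has exactly 10 rows; each row is the pose to reach, as a shift and turn from the pose commanded when the call began, along the tool's axes at that moment; what a row does not reach only later rows make up. A row lasts 1/8 s, in which the tool goes at most 62.5 mm and 10.7 degrees, less where a joint would pass 70% of its speed; a pose out of reach is approached as far as the arm can. A call with a gripper value outside its range is refused whole. The fingers move at their own pace and stop on an object; the grip force is fixed at half the most. Time passes only in rows, so rows that repeat a pose let the fingers close, or fill a call up. It gives the time, the measured TCP pose, the force, the opening and the grip force at its end, in the units of the state.
- manip.get_state(): the state, without advancing time (a new reading comes with each control period).
- manip.snapshot(name): name is "side" or "top" or "wrist"; returns the picture (384x512x3 uint8, red, green, blue); there is no depth.
- manip.camera_model(name): a dict with "mtx" (3x3 intrinsics, pixels), "world_from_camera" (4x4, takes a point from camera to world coordinates). Camera axes: x right, y down, z forward; pixel columns grow to the right and rows downward; lengths in m; the calibration is good to about 2 mm. The wrist camera is an equidistant fisheye: a pixel r from the principal point sees the ray r / f radians off the axis. A picture is of the moment at which its call begins: read the wrist's pose just before it. camera_model takes no time and is no camera call; for the wrist camera it gives the pose at the moment of the call.
- manip.hand_in(): hands the job in; it is judged then, once.
The state is a dict: "time_s": time; "joint_positions": joint angles; "qvel": joint speeds; "tau": joint torques, N m; "position": TCP position; "tcp_rot": TCP orientation; "ft_force": force on the tool from outside, world axes, zero at the start; "moment": the same for the moment, N m; "opening": opening from 0.0 (shut) to 1.0 (fully open); "grip_force": force on a finger pad.
Only numpy, scipy, OpenCV 4.12 (cv2) and the standard library are available. Lean on these libraries where they do the work, as an engineer would, in place of code of your own. Each camera call takes 0.05 s, during which the arm holds its last target. There are 200 camera calls.

### The job

Set the three upright, decked boat hulls on the three rigging stands so that their masts can be stepped: each hull on the stand made to its size, with its bow over the narrow saddle at the stand's pointed end, resting flat and fully home in both saddles. Lower each hull gently, without letting it fall or forcing it down, and leave the upturned hull, the thread spool, the glue jar and the bundle of spars where they are.

Things in the scene. Friction and masses are not known exactly. Their poses are not given: they have to be found in the camera images.
- hull_small: Small decked boat hull, upright, loose: 120 long, 38 broad, 36 mm from flat bottom to rail amidships (cabin 9, bow 6 mm higher). Origin: underside centreline below the mast hole, 48 mm from the bow tip; x to the bow, z up. Sides upright and parallel, 38 mm apart, from x = -36 to +2 mm and from z = 15 mm to the rail; grip them from above at x = -17, near the centre of mass.
- stand_small: Stand for the small hull, fixed: baseboard 112 x 27 x 10 mm, pointed at the bow end, two dark saddles 8 mm thick. Origin on the table right below the seated hull's origin; x to the bow end. Wide saddle (seat 35 mm) at x = -50, narrow (seat 28 mm) at +24; flat seats 32 mm up take the hull's underside; horns flare to 52 mm up, 63 mm over all; side play 4 mm.
- hull_medium: Medium decked boat hull, upright, loose: 155 long, 49 broad, 44 mm from flat bottom to rail amidships (cabin 9, bow 7 mm higher). Origin: underside centreline below the mast hole, 62 mm from the bow tip; x to the bow, z up. Sides upright and parallel, 49 mm apart, from x = -46 to +2 mm and from z = 18 mm to the rail; grip them from above at x = -22, near the centre of mass.
- stand_medium: Stand for the medium hull, fixed: baseboard 144 x 35 x 10 mm, pointed at the bow end, two dark saddles 8 mm thick. Origin on the table right below the seated hull's origin; x to the bow end. Wide saddle (seat 43 mm) at x = -65, narrow (seat 33 mm) at +31; flat seats 32 mm up take the hull's underside; horns flare to 56 mm up, 74 mm over all; side play 4 mm.
- hull_large: Large decked boat hull, upright, loose: 190 long, 60 broad, 52 mm from flat bottom to rail amidships (cabin 9, bow 8 mm higher). Origin: underside centreline below the mast hole, 76 mm from the bow tip; x to the bow, z up. Sides upright and parallel, 60 mm apart, from x = -57 to +2 mm and from z = 22 mm to the rail; grip them from above at x = -27, near the centre of mass.
- stand_large: Stand for the large hull, fixed: baseboard 177 x 43 x 10 mm, pointed at the bow end, two dark saddles 8 mm thick. Origin on the table right below the seated hull's origin; x to the bow end. Wide saddle (seat 51 mm) at x = -80, narrow (seat 39 mm) at +38; flat seats 32 mm up take the hull's underside; horns flare to 61 mm up, 86 mm over all; side play 4 mm.
- hull_upturned: A fourth, bare hull that stands keel up, 135 mm long, 44 mm broad, 40 mm high (no deck, cabin or mast hole to be seen). Origin on the table in the keel's plane, 54 mm from the bow tip; x to the bow. Loose; stays where it is.
- thread_spool: Wooden spool of dark thread standing upright, 32 mm in diameter, 36 mm high, origin at the centre of its underside. Loose; stays where it is.
- glue_jar: Round glue jar with a lid, 42 mm in diameter, 52 mm high, origin at the centre of its underside. Loose; stays where it is.
- spar_bundle: Bundle of six thin yellow spars tied together, lying flat: 130 mm long (x), 18 mm wide, 15 mm high, origin at the centre of its underside. Loose; stays where it is.

How it is judged:
At the end, for the whole second after the job is handed in: Each hull rests released and still on the stand of its own size: origin within 12 mm of the stand's seen from above, underside 29 to 36 mm above the table (the seats are at 32), upright within 0.06 rad, and its length along the stand's within 0.13 rad with the bow at the narrow saddle (horizontal distance between hull_small and stand_small below 0.012 m and z of hull_small in the frame of stand_small between 0.029 and 0.036 m and angle between each of hull_small, hull_medium, hull_large's own z axis and vertical below 0.06 rad and angle between the x axis of hull_small and the x axis of stand_small, either way round below 0.13 rad and linear speed of each of hull_small, hull_medium, hull_large below 0.01 m/s and angular speed of each of hull_small, hull_medium, hull_large below 0.1 rad/s and horizontal distance between hull_medium and stand_medium below 0.012 m and z of hull_medium in the frame of stand_medium between 0.029 and 0.036 m and angle between the x axis of hull_medium and the x axis of stand_medium, either way round below 0.13 rad and horizontal distance between hull_large and stand_large below 0.012 m and z of hull_large in the frame of stand_large between 0.029 and 0.036 m and angle between the x axis of hull_large and the x axis of stand_large, either way round below 0.13 rad); the robot touches nothing.
It fails at once if the upturned hull, thread spool, glue jar or spar bundle is moved more than 20 mm (distance of any of hull_upturned, thread_spool, glue_jar, spar_bundle from where it was at the start of the episode above 0.02 m).
It fails at once if a hull is let fall or thrown: it moves faster than 0.45 m/s with no finger on it (a fall of about 10 mm) ((linear speed of hull_small above 0.45 m/s and contact force between the fingers and hull_small below 0.05 N) or (linear speed of hull_medium above 0.45 m/s and contact force between the fingers and hull_medium below 0.05 N) or (linear speed of hull_large above 0.45 m/s and contact force between the fingers and hull_large below 0.05 N)).
It fails at once if a hull is pressed hard on a stand (over 40 N) (contact force between any of hull_small, hull_medium, hull_large and stand_small above 40 N or contact force between any of hull_small, hull_medium, hull_large and stand_medium above 40 N or contact force between any of hull_small, hull_medium, hull_large and stand_large above 40 N).
It also fails if it takes over 96 s, if anything falls off the work surface, if the arm or the gripper's body presses on something with over 40 N, if the wrist force passes 120 N, or if a joint passes its speed limit or range.

## Working session

There is one attempt and no reset: what is moved stays moved. The work goes in short steps, Python scripts to look and compute and a tool call to move; the robot and the scene stay as the last step left them, time stands still between calls to the robot, and variables do not carry over. Pictures are saved under pics/ and viewed, at most 14 in all, crops included, and the job is handed in when it is done.

Besides the shell and the picture viewer there is one more tool, called after "Call:" by a JSON object that holds its "api" and its "payload". carry_out: Moves the arm, as the interface text tells. Its arguments: {"type":"object","properties":{"plan":{"type":"array"}},"required":["plan"]}

```bash
mkdir -p pics
python3 - <<'E'
from rig import manip
import cv2, numpy as np
for n in ["top","side"]:
    cv2.imwrite(f"pics/{n}0.png", cv2.resize(manip.snapshot(n)[:,:,::-1],(800,600)))
    c=manip.camera_model(n); print(n,np.round(c["mtx"],1).tolist(),np.round(c["world_from_camera"],3).tolist())
s=manip.get_state(); print({k:np.round(v,3).tolist() for k,v in s.items()})
E
```

```text
top [[413.9, 0.0, 256.2], [0.0, 413.9, 190.8], [0.0, 0.0, 1.0]] [[0.022, -0.999, 0.045, 0.521], [-1.0, -0.022, -0.01, 0.017], [0.011, -0.045, -0.999, 1.085], [0.0, 0.0, 0.0, 1.0]]
side [[398.5, 0.0, 256.2], [0.0, 398.5, 193.5], [0.0, 0.0, 1.0]] [[0.73, -0.498, 0.469, 0.161], [-0.684, -0.548, 0.482, -0.462], [0.017, -0.672, -0.741, 0.702], [0.0, 0.0, 0.0, 1.0]]
{'time_s': 0.1, 'joint_positions': [1.111, 0.277, 1.506, 0.0, 1.361, -0.121], 'qvel': [0.001, -0.001, -0.004, -0.0, 0.001, 0.0], 'tau': [0.001, -41.77, -24.641, -0.0, 0.006, 0.0], 'position': [0.191, 0.542, 0.256], 'tcp_rot': [-0.0, 0.169, 0.986, -0.001], 'ft_force': [0.156, 0.123, 0.15], 'moment': [0.035, 0.031, -0.039], 'grip_force': 0.0, 'opening': 0.997}
```

View pics/top0.png

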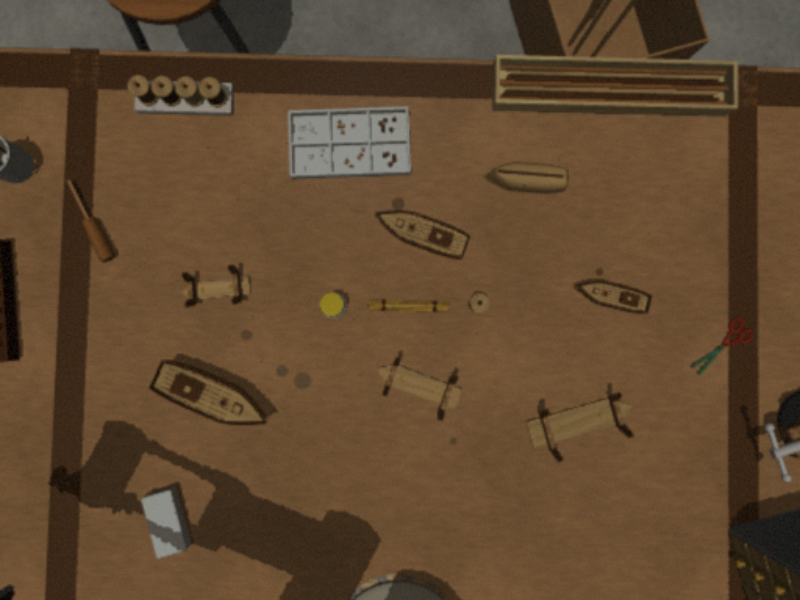

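View pics/side0.png

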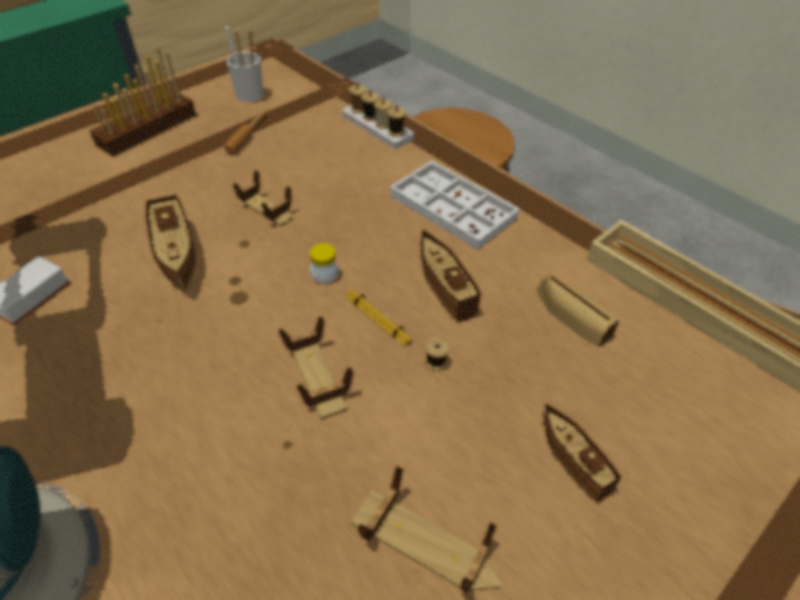

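The top view shows the large hull at (208,392) with its bow right, the medium at (422,233) bow left, and the small at (613,296) bow left. The stands are small (217,288), medium (422,387) pointing left and large (580,420) pointing right. I'll zoom in on each of them, because the small stand's pointed end isn't clear yet.

```bash
cat > h.py <<'E'
from rig import manip
import cv2, numpy as np
def ray(cam,uv):
    K=np.array(cam["mtx"]);T=np.array(cam["world_from_camera"])
    uv=np.atleast_2d(uv).astype(float)
    d=np.c_[(uv-K[:2,2])/[K[0,0],K[1,1]],np.ones(len(uv))]
    return T[:3,3],d@T[:3,:3].T
def onplane(cam,uv,z):
    o,d=ray(cam,uv); return (o+d*((z-o[2])/d[:,2:3]))[:,:2]
def fray(cam,uv):   # fisheye
    K=np.array(cam["mtx"]);T=np.array(cam["world_from_camera"])
    a=(np.atleast_2d(uv)-K[:2,2])/[K[0,0],K[1,1]]; r=np.linalg.norm(a,axis=1,keepdims=True)+1e-9
    d=np.c_[a/r*np.sin(r),np.cos(r)]
    return T[:3,3],d@T[:3,:3].T
def fplane(cam,uv,z):
    o,d=fray(cam,uv); return (o+d*((z-o[2])/d[:,2:3]))[:,:2]
E
python3 - <<'E'
from h import *
im=np.mean([manip.snapshot("top").astype(float) for _ in range(3)],0).astype(np.uint8)
cv2.imwrite("pics/topraw.png",im[:,:,::-1])
C=[(133,251),(270,149),(392,189),(139,184),(269,247),(371,270)]
tiles=[]
for u,v in C:
    t=cv2.resize(im[v-44:v+44,u-44:u+44],(264,264),interpolation=cv2.INTER_CUBIC)[:,:,::-1].copy()
    t=cv2.convertScaleAbs(t,alpha=1.5)
    for k in range(0,88,10):
        cv2.putText(t,str(u-44+k),(k*3,8),0,.28,(255,255,0)); cv2.putText(t,str(v-44+k),(0,k*3+4),0,.28,(255,255,0))
    tiles.append(t)
cv2.imwrite("pics/mont.png",np.vstack([np.hstack(tiles[:3]),np.hstack(tiles[3:])]))
g=im.max(2); 
m=((g<70)*255).astype(np.uint8)
n,l,st,ce=cv2.connectedComponentsWithStats(m)
for i in range(1,n):
    if 15<st[i,4]<1500 and 80<ce[i][0]<440 and 80<ce[i][1]<300: print(st[i].tolist(),np.round(ce[i],1))
E
```

```text
[319, 109, 16, 2, 17] [326.2 109.8]
[312, 111, 49, 13, 134] [332. 119.]
[225, 112, 18, 1, 18] [233.5 112. ]
[241, 134, 60, 32, 240] [270.3 149.3]
[274, 146, 16, 12, 117] [281.6 151.7]
[146, 169, 12, 26, 115] [151.8 181.2]
[116, 174, 13, 23, 121] [122.7 184.4]
[368, 179, 49, 22, 214] [391.2 188.3]
[214, 186, 9, 9, 26] [219.2 189.2]
[396, 187, 13, 9, 77] [402.1 191. ]
[252, 225, 5, 10, 24] [254.1 229.9]
[96, 227, 81, 45, 865] [139.8 247.7]
[286, 236, 7, 13, 41] [289.3 242. ]
[109, 239, 22, 18, 234] [119.6 247.3]
[245, 246, 4, 7, 20] [246.6 249.4]
[388, 246, 17, 34, 135] [394.7 263.2]
[344, 256, 16, 40, 123] [350.2 275. ]
[280, 260, 4, 9, 29] [281.4 264.3]
```

View pics/mont.png

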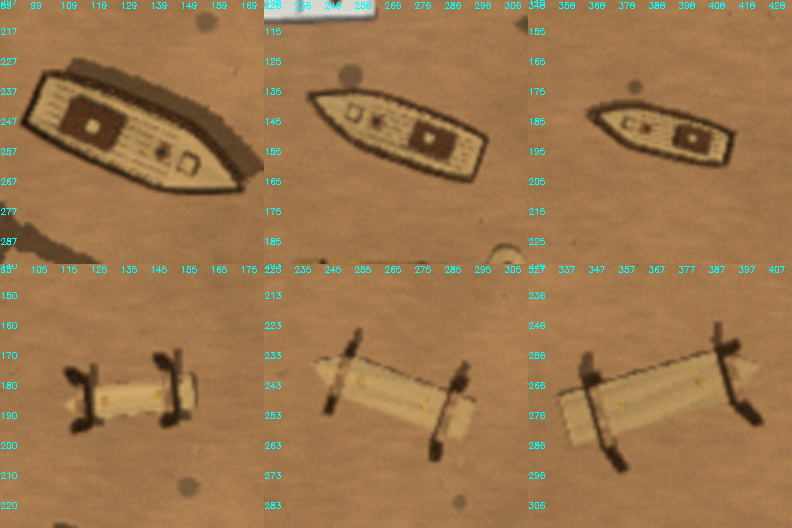

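Run:
```python
from h import *
c=manip.camera_model("top")
H=dict(L=((170,269.3),(100,239.5),(142.7,257.7),.052,76,190),M=((241,136.3),(298.2,158.3),(263.3,145.7),.044,62,155),S=((368,182.7),(415.5,194.5),(387,188),.036,48,120))
for k,(b,t,m,z,o,Ln) in H.items():
    B=onplane(c,b,z+.007)[0];T=onplane(c,t,z)[0];M=onplane(c,m,z)[0]
    d=B-T;L=np.linalg.norm(d);d/=L
    mid=(B+T)/2; O=mid+d*(Ln/2-o)/1000
    print("hull",k,"len",L.round(4),"O",O.round(4),"hole",M.round(4),"yaw",np.arctan2(d[1],d[0]).round(3))
S=dict(L=((404.3,260),(339.3,277.7)),M=((241.3,235.7),(293.2,254.5)),S=((116.7,186.7),(160,182)))
for k,(b,t) in S.items():
    B=onplane(c,b,.01)[0];T=onplane(c,t,.01)[0];d=B-T
    print("stand",k,"len",np.linalg.norm(d).round(4),"mid",((B+T)/2).round(4),"yaw",np.arctan2(d[1],d[0]).round(3))
w=manip.camera_model("wrist");s=manip.get_state()
print(np.round(w["mtx"],1).tolist(),np.round(w["world_from_camera"],3).tolist())
from scipy.spatial.transform import Rotation as R
q=s["tcp_rot"];print(R.from_quat(np.r_[q[1:],q[0]]).as_matrix().round(3).tolist(), manip.tips_ahead)
cv2.imwrite("pics/w0.png",manip.snapshot("wrist")[:,:,::-1])
```

```text
hull L len 0.1893 O [0.3968 0.2848] hole [0.3955 0.2838] yaw -1.942
hull M len 0.1545 O [ 0.6831 -0.0102] hole [ 0.6822 -0.0088] yaw 1.232
hull S len 0.1265 O [ 0.5835 -0.3257] hole [ 0.5825 -0.3262] yaw 1.356
stand L len 0.1751 mid [ 0.3738 -0.297 ] yaw -1.288
stand M len 0.1427 mid [ 0.4293 -0.0252] yaw 1.246
stand S len 0.1125 mid [0.5791 0.3123] yaw 1.702
[[297.3, 0.0, 258.9], [0.0, 297.3, 192.8], [0.0, 0.0, 1.0]] [[0.332, 0.905, 0.266, 0.123], [0.943, -0.318, -0.095, 0.566], [-0.001, 0.283, -0.959, 0.373], [0.0, 0.0, 0.0, 1.0]]
[[-0.943, 0.332, -0.0], [0.332, 0.943, -0.001], [0.0, -0.001, -1.0]] 0.025
```

View pics/w0.png

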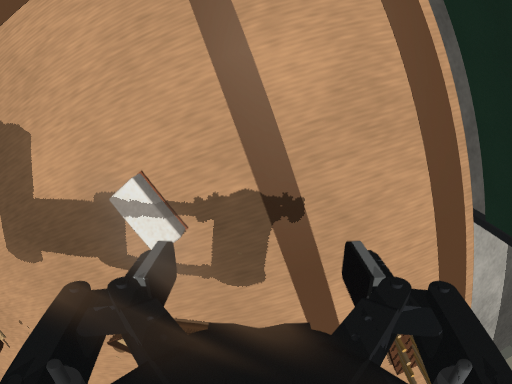

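Measured lengths match the given ones, so the estimates look good. I'll write a move helper and go above the large hull.

```bash
cat >> h.py <<'E'
from scipy.spatial.transform import Rotation as R
def pose():
    s=manip.get_state();q=s["tcp_rot"];M=R.from_quat(np.r_[q[1:],q[0]]).as_matrix()
    return np.array(s["position"]),M,s
def rel(xyz,psi):
    p,M,s=pose()
    t=np.array([[np.cos(psi),np.sin(psi),0],[np.sin(psi),-np.cos(psi),0],[0,0,-1]]).T
    print("shift",(M.T@(np.array(xyz)-p)).round(4),"rot",R.from_matrix(M.T@t).as_rotvec().round(4),"t",s["time_s"])
def along(O,yaw,x): return O[0]+x*np.cos(yaw),O[1]+x*np.sin(yaw)
E
python3 -c "
from h import *
rel([*along((.3965,.2845),-1.942,-.027),.20],1.2)"
```

```text
shift [-0.2803 -0.1478  0.0561] rot [-5.0000e-04  4.0000e-04  1.6029e+00] t 0.3
```

Call:
{"api": "carry_out", "payload": {"plan": [-0.28, -0.148, 0.056, 0, 0, 1.603, 0.085, -0.28, -0.148, 0.056, 0, 0, 1.603, 0.085, -0.28, -0.148, 0.056, 0, 0, 1.603, 0.085, -0.28, -0.148, 0.056, 0, 0, 1.603, 0.085, -0.28, -0.148, 0.056, 0, 0, 1.603, 0.085, -0.28, -0.148, 0.056, 0, 0, 1.603, 0.085, -0.28, -0.148, 0.056, 0, 0, 1.603, 0.085, -0.28, -0.148, 0.056, 0, 0, 1.603, 0.085, -0.28, -0.148, 0.056, 0, 0, 1.603, 0.085, -0.28, -0.148, 0.056, 0, 0, 1.603, 0.085]}}

```text
time_s: 1.55
position: [0.406, 0.3097, 0.2003]
tcp_rot: [-0.0, 0.825, 0.565, 0.0]
ft_force: [0.4, 0.2, -0.2]
opening: 0.996
grip_force: 0.0
```

```bash
cat > wl.py <<'E'
from h import *
import sys
cam=manip.camera_model("wrist"); im=manip.snapshot("wrist")
np.savez(f"pics/{sys.argv[1]}.npz",mtx=cam["mtx"],world_from_camera=cam["world_from_camera"])
cv2.imwrite(f"pics/{sys.argv[1]}.png",im[:,:,::-1])
p,M,s=pose();print(p.round(4),np.arctan2(M[1,0],M[0,0]).round(4),s["opening"],np.round(s["ft_force"],1))
E
python3 wl.py w1
```

```text
[0.406  0.3097 0.2003] 1.2016 0.995152329949544 [1.  0.6 0.7]
```

View pics/w1.png

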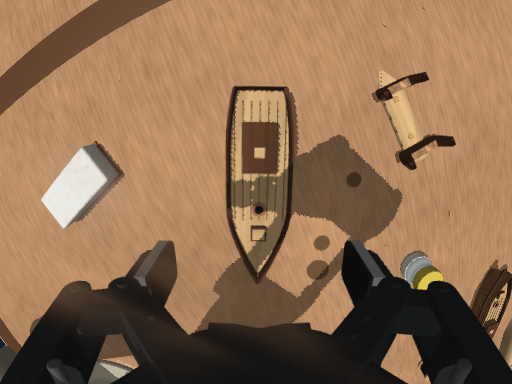

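Run:
```python
from h import *
c=np.load("pics/w1.npz")
B=fplane(c,(258,279),.060)[0];T=fplane(c,(261.5,88),.052)[0];h=fplane(c,(258.5,209.5),.050)[0]
d=B-T;L=np.linalg.norm(d);d/=L
print(L,"O from bow",B-d*.076,"hole",h,"yaw",np.arctan2(d[1],d[0]))
for z in(.05,.055):
  l=fplane(c,(228,150),z)[0];r=fplane(c,(293.5,150),z)[0];print(z,np.linalg.norm(l-r),((l+r)/2-h)@[-d[1],d[0]])
print("stand S tip",fplane(c,(382,71),.01))
```

```text
0.18529176047487467 O from bow [0.39901316 0.29043074] hole [0.39688743 0.28710891] yaw -1.9575435647749362
0.05 0.059640863279122866 0.0010900369933754019
0.055 0.05852734676442537 0.0010495450250839512
stand S tip [[0.57142999 0.37092151]]
```

Call:
{"api": "carry_out", "payload": {"plan": [0.002, 0, 0.04, 0, 0, 0.01, 0.085, 0.002, 0, 0.09, 0, 0, 0.01, 0.085, 0.002, 0, 0.125, 0, 0, 0.01, 0.085, 0.002, 0, 0.145, 0, 0, 0.01, 0.085, 0.002, 0, 0.156, 0, 0, 0.01, 0.085, 0.002, 0, 0.156, 0, 0, 0.01, 0.085, 0.002, 0, 0.156, 0, 0, 0.01, 0.045, 0.002, 0, 0.156, 0, 0, 0.01, 0.045, 0.002, 0, 0.156, 0, 0, 0.01, 0.045, 0.002, 0, 0.156, 0, 0, 0.01, 0.045]}}

```text
time_s: 2.85
position: [0.4077, 0.3121, 0.0456]
tcp_rot: [0.0, 0.828, 0.56, 0.001]
ft_force: [-0.1, -0.5, 5.6]
opening: 0.694
grip_force: 66.2
```

Call:
{"api": "carry_out", "payload": {"plan": [0, 0, -0.005, 0, 0, 0, 0.045, 0, 0, -0.015, 0, 0, 0, 0.045, 0, 0, -0.03, 0, 0, 0, 0.045, 0, 0, -0.05, 0, 0, 0, 0.045, 0, 0, -0.07, 0, 0, 0, 0.045, 0, 0, -0.09, 0, 0, 0, 0.045, 0, 0, -0.11, 0, 0, 0, 0.045, 0, 0, -0.12, 0, 0, 0, 0.045, 0, 0, -0.12, 0, 0, 0, 0.045, 0, 0, -0.12, 0, 0, 0, 0.045]}}

```text
time_s: 4.1
position: [0.4062, 0.3112, 0.1637]
tcp_rot: [-0.0, 0.828, 0.56, -0.001]
ft_force: [-0.5, 0.2, -1.8]
opening: 0.694
grip_force: 65.6
```

Run:
```python
from h import *
O=along((.3738,-.297),-1.288,.019); print("stand L O",O)
x,y=along(O,-1.288,-.027)
rel([x,y,.165],-1.288+np.pi)
# stop 120 mm short, beside the stand, to view it
rel([x,y+.0,.25],-1.288+np.pi)
```

```text
stand L O (np.float64(0.37910179780358355), np.float64(-0.31524529912196336))
shift [-0.5704  0.1911 -0.0009] rot [-0.0012  0.0007 -0.6638] t 4.1
shift [-0.5705  0.1911 -0.0859] rot [-0.0012  0.0007 -0.6638] t 4.1
```

Run:
```python
from h import *
c=manip.camera_model("top")
D=dict(L=((397.7,264.7),(352.2,278),.054,38,80,(.3738,-.297),-1.288,19),M=((250.3,240.3),(286.3,253.7),.05,31,65,(.4293,-.0252),1.246,15.5),S=((120.8,185.5),(150,181.7),.047,24,50,(.5791,.3123),1.702,12))
for k,(f,r,z,xf,xr,mid,yaw,o) in D.items():
    F=onplane(c,f,z)[0];Rr=onplane(c,r,z)[0];d=F-Rr;L=np.linalg.norm(d);d/=L
    print(k,"span",L.round(4),xf+xr,"O",((F+Rr)/2+d*(xr-xf)/2000).round(4),"yaw",np.arctan2(d[1],d[0]).round(3),"board O",np.round(along(mid,yaw,o/1000),4))
im=cv2.imread("pics/topraw.png")
t=cv2.resize(im[230:310,320:427],(800,598),interpolation=cv2.INTER_CUBIC)
t=cv2.convertScaleAbs(t,alpha=2.2);cv2.imwrite("pics/stL.png",t)
```

```text
L span 0.1182 118 O [ 0.38  -0.312] yaw -1.27 board O [ 0.3791 -0.3152]
M span 0.0956 96 O [ 0.4336 -0.0103] yaw 1.237 board O [ 0.4342 -0.0105]
S span 0.0734 74 O [0.5768 0.3224] yaw 1.723 board O [0.5775 0.3242]
```

View pics/stL.png

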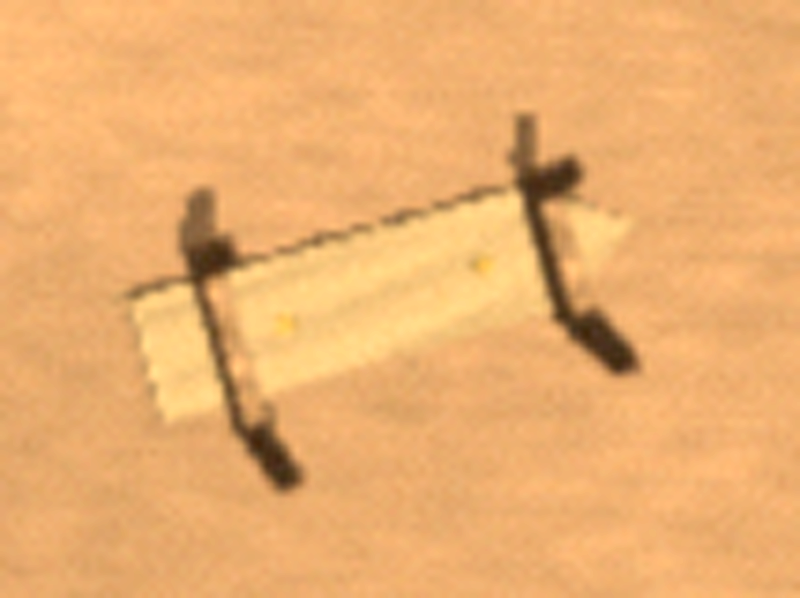

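The board and horn estimates agree to about 3 mm. Carrying the large hull over.

Call:
{"api": "carry_out", "payload": {"plan": [-0.028, 0.01, 0, 0, 0, -0.03, 0.045, -0.074, 0.025, 0, 0, 0, -0.09, 0.045, -0.131, 0.044, 0, 0, 0, -0.15, 0.045, -0.188, 0.063, 0, 0, 0, -0.22, 0.045, -0.245, 0.082, 0, 0, 0, -0.29, 0.045, -0.302, 0.101, 0, 0, 0, -0.35, 0.045, -0.359, 0.12, 0, 0, 0, -0.42, 0.045, -0.416, 0.139, 0, 0, 0, -0.49, 0.045, -0.473, 0.158, 0, 0, 0, -0.55, 0.045, -0.525, 0.175, 0, 0, 0, -0.61, 0.045]}}

```text
time_s: 5.35
position: [0.3732, -0.2428, 0.1636]
tcp_rot: [-0.0, 0.621, 0.784, 0.0]
ft_force: [0.8, 0.3, -1.4]
opening: 0.692
grip_force: 65.4
```

```bash
python3 - <<'E'
from h import *
rel([.3714,-.2876,.165],1.857)
E
python3 wl.py w2
```

```text
shift [-0.0432 -0.012  -0.0014] rot [-0.0003 -0.001  -0.0564] t 5.35
[ 0.3742 -0.2505  0.164 ] 1.8006 0.6912778025647524 [-0.1 -6.3 -0.2]
```

View pics/w2.png

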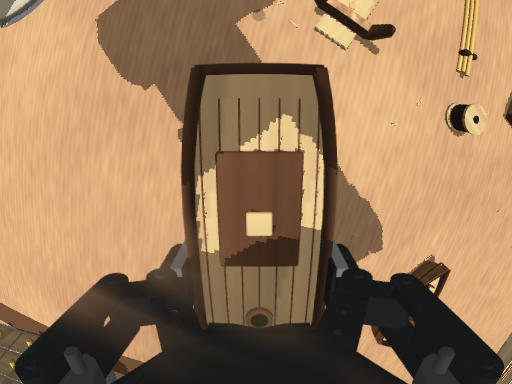

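Run:
```python
from h import *
c=np.load("pics/w2.npz")
p=np.array([.3742,-.2505,.164]);psi=1.8006
for n,uv,dz in(("hole",(259,318),.004),("transom",(262,68),.007)):
    q=fplane(c,uv,p[2]+dz)[0]-p[:2]
    print(n,q@[np.cos(psi),np.sin(psi)],q@[np.sin(psi),-np.cos(psi)])
rel([.3714,-.2876,.165],1.857)
```

```text
hole -0.01755509868779765 0.0006141200333155353
transom 0.09397532411660749 0.0016525822769883798
shift [-0.0355 -0.0112 -0.0007] rot [-0.0015  0.0082 -0.0564] t 5.4
```

Call:
{"api": "carry_out", "payload": {"plan": [-0.008, -0.002, 0, 0, 0, -0.01, 0.045, -0.018, -0.005, 0, 0, 0, -0.02, 0.045, -0.028, -0.008, 0, 0, 0, -0.035, 0.045, -0.036, -0.01, 0, 0, 0, -0.045, 0.045, -0.042, -0.012, 0, 0, 0, -0.055, 0.045, -0.046, -0.013, 0, 0, 0, -0.057, 0.045, -0.046, -0.013, 0, 0, 0, -0.057, 0.045, -0.046, -0.013, 0, 0, 0, -0.057, 0.045, -0.046, -0.013, 0, 0, 0, -0.057, 0.045, -0.046, -0.013, 0, 0, 0, -0.057, 0.045]}}

```text
time_s: 6.65
position: [0.3717, -0.2885, 0.1643]
tcp_rot: [-0.0, 0.599, 0.801, 0.0]
ft_force: [0.3, 0.9, -2.8]
opening: 0.691
grip_force: 65.4
```

Run:
```python
from h import *
rel([.3718,-.2888,.165],1.857)
cv2.imwrite("pics/s1.png",cv2.resize(manip.snapshot("side")[200:384,150:400,::-1],(800,589),interpolation=cv2.INTER_CUBIC))
p,M,s=pose();print(p)
```

```text
shift [-0.0003 -0.     -0.0007] rot [ 0.0001 -0.0001 -0.    ] t 6.65
[ 0.37177453 -0.28849961  0.16430122]
```

Call:
{"api": "carry_out", "payload": {"plan": [0, 0, 0.008, 0, 0, 0, 0.045, 0, 0, 0.02, 0, 0, 0, 0.045, 0, 0, 0.034, 0, 0, 0, 0.045, 0, 0, 0.046, 0, 0, 0, 0.045, 0, 0, 0.056, 0, 0, 0, 0.045, 0, 0, 0.064, 0, 0, 0, 0.045, 0, 0, 0.07, 0, 0, 0, 0.045, 0, 0, 0.075, 0, 0, 0, 0.045, 0, 0, 0.079, 0, 0, 0, 0.045, 0, 0, 0.082, 0, 0, 0, 0.045]}}

```text
time_s: 7.95
position: [0.3718, -0.2887, 0.0822]
tcp_rot: [0.0, 0.599, 0.801, 0.0]
ft_force: [0.2, -0.3, -1.8]
opening: 0.692
grip_force: 65.4
```

Run:
```python
from h import *
cv2.imwrite("pics/s2.png",cv2.resize(manip.snapshot("side")[240:384,200:395,::-1],(800,591),interpolation=cv2.INTER_CUBIC))
p,M,s=pose();print(p,s["ft_force"],s["moment"])
```

```text
[ 0.37166491 -0.28850633  0.08190321] [-0.22068374 -0.37034255 -2.13887499] [ 0.00183018 -0.00030496 -0.00392596]
```

View pics/s2.png

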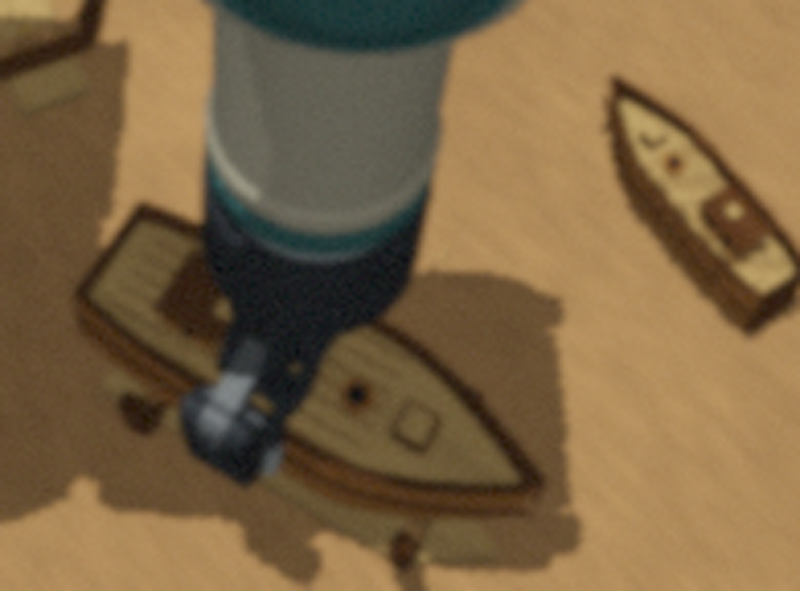

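Hull is over the stand, with the near horns visible at (140,408) and (403,548). Lowering slowly.

Call:
{"api": "carry_out", "payload": {"plan": [0, 0, 0.001, 0, 0, 0, 0.045, 0, 0, 0.0015, 0, 0, 0, 0.045, 0, 0, 0.002, 0, 0, 0, 0.045, 0, 0, 0.0025, 0, 0, 0, 0.045, 0, 0, 0.003, 0, 0, 0, 0.045, 0, 0, 0.0035, 0, 0, 0, 0.045, 0, 0, 0.004, 0, 0, 0, 0.045, 0, 0, 0.0045, 0, 0, 0, 0.045, 0, 0, 0.0045, 0, 0, 0, 0.045, 0, 0, 0.0045, 0, 0, 0, 0.045]}}

```text
time_s: 9.25
position: [0.3718, -0.2886, 0.0778]
tcp_rot: [-0.0, 0.599, 0.801, 0.0]
ft_force: [0.5, -0.6, -1.4]
opening: 0.694
grip_force: 65.4
```

Call:
{"api": "carry_out", "payload": {"plan": [0, 0, 0.0005, 0, 0, 0, 0.045, 0, 0, 0.0005, 0, 0, 0, 0.045, 0, 0, 0.001, 0, 0, 0, 0.045, 0, 0, 0.001, 0, 0, 0, 0.045, 0, 0, 0.0015, 0, 0, 0, 0.045, 0, 0, 0.0015, 0, 0, 0, 0.045, 0, 0, 0.002, 0, 0, 0, 0.045, 0, 0, 0.002, 0, 0, 0, 0.045, 0, 0, 0.002, 0, 0, 0, 0.045, 0, 0, 0.002, 0, 0, 0, 0.045]}}

```text
time_s: 10.5
position: [0.3718, -0.2887, 0.0775]
tcp_rot: [0.0, 0.599, 0.801, -0.0]
ft_force: [-2.6, 3.0, 15.6]
opening: 0.691
grip_force: 67.8
```

Contact came at the expected height. I'll ease off, open and rise.

Call:
{"api": "carry_out", "payload": {"plan": [0, 0, -0.001, 0, 0, 0, 0.045, 0, 0, -0.0015, 0, 0, 0, 0.062, 0, 0, -0.0015, 0, 0, 0, 0.066, 0, 0, -0.0015, 0, 0, 0, 0.075, 0, 0, -0.0015, 0, 0, 0, 0.085, 0, 0, -0.0015, 0, 0, 0, 0.085, 0, 0, -0.02, 0, 0, 0, 0.085, 0, 0, -0.05, 0, 0, 0, 0.085, 0, 0, -0.1, 0, 0, 0, 0.085, 0, 0, -0.15, 0, 0, 0, 0.085]}}

```text
time_s: 11.75
position: [0.3715, -0.2884, 0.227]
tcp_rot: [-0.0, 0.599, 0.801, 0.0]
ft_force: [0.8, -0.6, 0.8]
opening: 0.995
grip_force: 0.0
```

```bash
python3 wl.py w3; python3 -c "
from h import *
rel([*along((.583,-.326),1.356,-.017),.20],1.356)"
```

```text
[ 0.3742 -0.2911  0.2338] 1.8569 1.000556847488799 [ 2.3 -2.2  4.6]
shift [-0.1069  0.182   0.036 ] rot [0.0084 0.0093 0.501 ] t 11.8
```

View pics/w3.png

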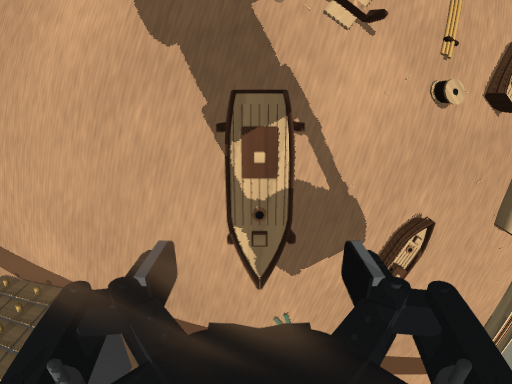

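Large hull is home: its horns show symmetrically at (221,127)/(299,126) and (231,239)/(291,238). Small hull next.

Call:
{"api": "carry_out", "payload": {"plan": [-0.022, 0.037, 0.005, 0, 0, 0.1, 0.085, -0.044, 0.074, 0.01, 0, 0, 0.2, 0.085, -0.066, 0.11, 0.015, 0, 0, 0.3, 0.085, -0.088, 0.147, 0.02, 0, 0, 0.4, 0.085, -0.105, 0.175, 0.025, 0, 0, 0.48, 0.085, -0.11, 0.184, 0.025, 0, 0, 0.501, 0.085, -0.11, 0.184, 0.025, 0, 0, 0.501, 0.085, -0.11, 0.184, 0.025, 0, 0, 0.501, 0.085, -0.11, 0.184, 0.025, 0, 0, 0.501, 0.085, -0.11, 0.184, 0.025, 0, 0, 0.501, 0.085]}}

```text
time_s: 13.05
position: [0.5788, -0.3422, 0.2014]
tcp_rot: [0.0, 0.779, 0.627, 0.0]
ft_force: [-0.3, -0.2, -0.3]
opening: 0.995
grip_force: 0.0
```

```bash
python3 wl.py w4
python3 - <<'E'
import cv2;a=cv2.imread('pics/w4.png');cv2.imwrite('pics/w4c.png',cv2.resize(a[60:310,160:360],(480,600),interpolation=cv2.INTER_CUBIC))
E
```

```text
[ 0.5789 -0.3422  0.2012] 1.3556 0.9999261460991747 [-0.3  0.2  0.1]
```

View pics/w4c.png

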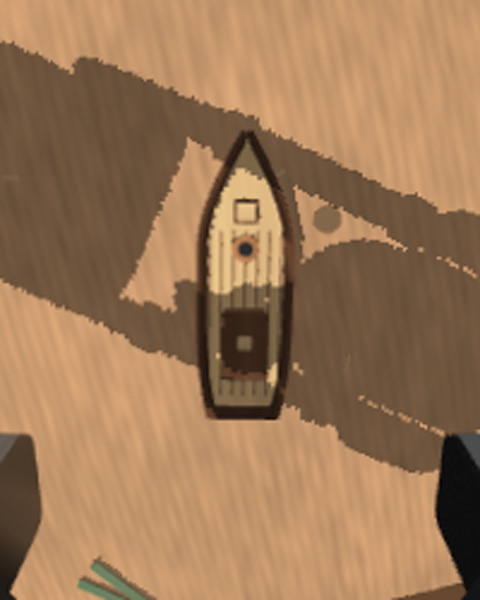

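Run:
```python
from h import *
c=np.load("pics/w4.npz")
B=fplane(c,(263.3,114.6),.042)[0];T=fplane(c,(261.7,232),.036)[0];h=fplane(c,(262.1,163.75),.034)[0]
d=B-T;L=np.linalg.norm(d);d/=L;yaw=np.arctan2(d[1],d[0])
O=((B+T)/2-d*(-.012)); print(L,"O mid",O,"bow",B-d*.048,"hole",h,"yaw",yaw)
O=(O+h)/2
rel([*along(O,yaw,-.017),.032],yaw)
```

```text
0.11931743553987133 O mid [ 0.58585967 -0.32628597] bow [ 0.58578369 -0.32661869] hole [ 0.58532981 -0.32646316] yaw 1.3462917892446742
shift [-0.      0.003   0.1692] rot [0.0004 0.0001 0.0093] t 13.1
```

Call:
{"api": "carry_out", "payload": {"plan": [0, 0.003, 0.04, 0, 0, 0.009, 0.085, 0, 0.003, 0.09, 0, 0, 0.009, 0.085, 0, 0.003, 0.13, 0, 0, 0.009, 0.085, 0, 0.003, 0.155, 0, 0, 0.009, 0.085, 0, 0.003, 0.167, 0, 0, 0.009, 0.085, 0, 0.003, 0.167, 0, 0, 0.009, 0.06, 0, 0.003, 0.167, 0, 0, 0.009, 0.025, 0, 0.003, 0.167, 0, 0, 0.009, 0.025, 0, 0.003, 0.167, 0, 0, 0.009, 0.025, 0, 0.003, 0.167, 0, 0, 0.009, 0.025]}}

```text
time_s: 14.35
position: [0.5832, -0.3435, 0.0355]
tcp_rot: [0.002, 0.782, 0.624, 0.0]
ft_force: [0.6, -0.7, 6.2]
opening: 0.433
grip_force: 62.2
```

Call:
{"api": "carry_out", "payload": {"plan": [0, 0, 0, 0, 0, 0, 0.025, 0, 0, 0, 0, 0, 0, 0.025, 0, 0, 0, 0, 0, 0, 0.025, 0, 0, 0, 0, 0, 0, 0.025, 0, 0, 0, 0, 0, 0, 0.025, 0, 0, 0, 0, 0, 0, 0.025, 0, 0, 0, 0, 0, 0, 0.025, 0, 0, 0, 0, 0, 0, 0.025, 0, 0, 0, 0, 0, 0, 0.025, 0, 0, 0, 0, 0, 0, 0.025]}}

```text
time_s: 15.6
position: [0.5832, -0.3436, 0.0356]
tcp_rot: [0.002, 0.782, 0.624, 0.0]
ft_force: [-0.7, -0.2, 5.3]
opening: 0.433
grip_force: 62.2
```

Call:
{"api": "carry_out", "payload": {"plan": [0, 0, -0.005, 0, 0, 0, 0.025, 0, 0, -0.015, 0, 0, 0, 0.025, 0, 0, -0.03, 0, 0, 0, 0.025, 0, 0, -0.05, 0, 0, 0, 0.025, 0, 0, -0.07, 0, 0, 0, 0.025, 0, 0, -0.09, 0, 0, 0, 0.025, 0, 0, -0.11, 0, 0, 0, 0.025, 0, 0, -0.13, 0, 0, 0, 0.025, 0, 0, -0.13, 0, 0, 0, 0.025, 0, 0, -0.13, 0, 0, 0, 0.025]}}

```text
time_s: 16.85
position: [0.5819, -0.3426, 0.1635]
tcp_rot: [-0.0, 0.782, 0.624, -0.0]
ft_force: [0.6, 0.4, -1.0]
opening: 0.435
grip_force: 61.6
```

```bash
python3 wl.py w5
python3 - <<'E'
from h import *
a=cv2.imread('pics/w5.png');cv2.imwrite('pics/w5c.png',cv2.resize(a[20:340,140:380],(450,600),interpolation=cv2.INTER_CUBIC))
rel([*along((.5772,.3235),1.712,-.017),.165],1.712)
E
```

```text
[ 0.5817 -0.3425  0.163 ] 1.3468 0.43318755676493703 [-0.4 -0.1 -0.1]
shift [ 0.6325 -0.1463 -0.0013] rot [-0.0013 -0.001  -0.3652] t 16.9
```

View pics/w5c.png

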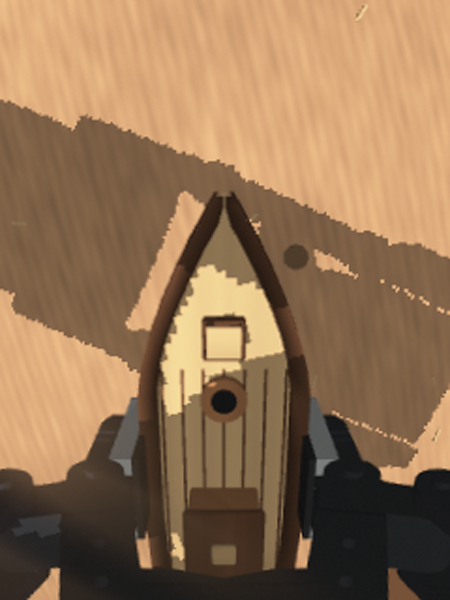

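Run:
```python
from h import *
c=np.load("pics/w5.npz")
p=np.array([.5818,-.34255,.1632]);psi=1.3468
for n,uv,dz in(("hole",(259.5,234.4),-.002),("bow",(260,122.4),.0065)):
    q=fplane(c,uv,p[2]+dz)[0]-p[:2]
    print(n,q@[np.cos(psi),np.sin(psi)],q@[np.sin(psi),-np.cos(psi)])
```

```text
hole 0.01696039491836493 0.00035226509970531913
bow 0.06585480117014057 0.0004911643738167819
```

Call:
{"api": "carry_out", "payload": {"plan": [0.032, -0.007, 0, 0, 0, -0.02, 0.025, 0.082, -0.019, 0, 0, 0, -0.05, 0.025, 0.14, -0.032, 0, 0, 0, -0.08, 0.025, 0.197, -0.045, 0, 0, 0, -0.115, 0.025, 0.254, -0.059, 0, 0, 0, -0.15, 0.025, 0.311, -0.072, 0, 0, 0, -0.18, 0.025, 0.368, -0.085, 0, 0, 0, -0.21, 0.025, 0.425, -0.098, 0, 0, 0, -0.245, 0.025, 0.48, -0.111, 0, 0, 0, -0.28, 0.025, 0.53, -0.123, 0, 0, 0, -0.31, 0.025]}}

```text
time_s: 18.15
position: [0.5792, 0.2032, 0.1628]
tcp_rot: [-0.001, 0.675, 0.737, -0.001]
ft_force: [0.9, -0.0, -0.7]
opening: 0.438
grip_force: 61.6
```

Call:
{"api": "carry_out", "payload": {"plan": [0.02, 0, 0, 0, 0, -0.01, 0.025, 0.04, 0, 0, 0, 0, -0.02, 0.025, 0.055, 0, 0, 0, 0, -0.03, 0.025, 0.065, 0, 0, 0, 0, -0.03, 0.025, 0.07, 0, 0, 0, 0, -0.03, 0.025, 0.07, 0, 0, 0, 0, -0.03, 0.025, 0.07, 0, 0, 0, 0, -0.03, 0.025, 0.07, 0, 0, 0, 0, -0.03, 0.025, 0.07, 0, 0, 0, 0, -0.03, 0.025, 0.07, 0, 0, 0, 0, -0.03, 0.025]}}

```text
time_s: 19.4
position: [0.5741, 0.2708, 0.1639]
tcp_rot: [0.0, 0.665, 0.747, 0.0]
ft_force: [-0.5, 0.7, -1.0]
opening: 0.435
grip_force: 61.6
```

```bash
python3 wl.py w6
python3 - <<'E'
from h import *
rel([*along((.5772,.3245),1.712,-.017),.0355+.032+.006],1.712)
a=cv2.imread('pics/w6.png');cv2.imwrite('pics/w6c.png',cv2.resize(a[20:320,130:390],(520,600),interpolation=cv2.INTER_CUBIC))
E
```

```text
[0.5741 0.2709 0.1638] 1.6867 0.4308541793061417 [ 0.3 -0.5 -0.9]
shift [0.0359 0.0097 0.0903] rot [ 0.0001 -0.0001 -0.0253] t 19.45
```

View pics/w6c.png

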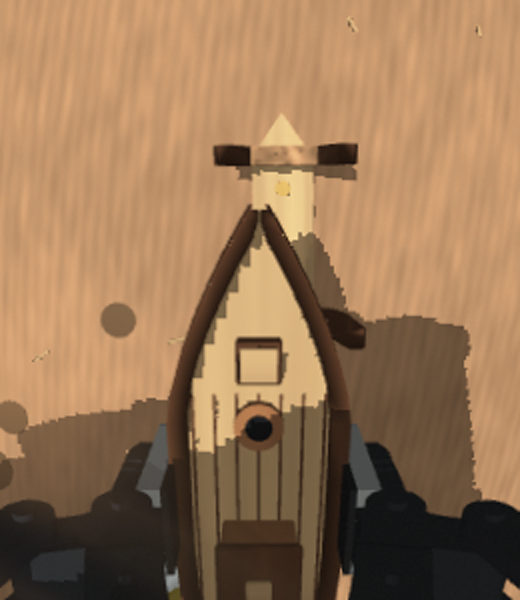

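Run:
```python
from h import *
c=np.load("pics/w6.npz")
f=lambda x,y,z: fplane(c,(130+x/2,20+y/2),z)[0]
a=f(214,155,.052);b=f(357,153,.052);t=f(281,113,.010)
m=(a+b)/2; n=a-b;print(np.linalg.norm(n),"mid",m,"tip",t,"yaw",np.arctan2(-n[0],n[1]) , np.arctan2(n[1],n[0]))
for y in(1.70,1.712):print(along(m,y,-.024),along(t,y,-.044))
```

```text
0.05461143525383567 mid [0.57512232 0.35146161] tip [0.57251478 0.37121736] yaw 1.7111801124846002 -3.0012088679000897
(np.float64(0.5782145896246087), np.float64(0.3276616586397222)) (np.float64(0.578183942408525), np.float64(0.32758410559711254))
(np.float64(0.5784999595950667), np.float64(0.32770047853974194)) (np.float64(0.578707120687698), np.float64(0.32765527541381545))
```

Call:
{"api": "carry_out", "payload": {"plan": [0.015, 0.005, 0, 0, 0, -0.015, 0.025, 0.03, 0.009, 0, 0, 0, -0.025, 0.025, 0.038, 0.011, 0.008, 0, 0, -0.025, 0.025, 0.038, 0.011, 0.025, 0, 0, -0.025, 0.025, 0.038, 0.011, 0.042, 0, 0, -0.025, 0.025, 0.038, 0.011, 0.058, 0, 0, -0.025, 0.025, 0.038, 0.011, 0.07, 0, 0, -0.025, 0.025, 0.038, 0.011, 0.078, 0, 0, -0.025, 0.025, 0.038, 0.011, 0.084, 0, 0, -0.025, 0.025, 0.038, 0.011, 0.088, 0, 0, -0.025, 0.025]}}

```text
time_s: 20.7
position: [0.5808, 0.31, 0.0758]
tcp_rot: [0.0, 0.656, 0.755, 0.0]
ft_force: [-0.4, -0.9, -0.5]
opening: 0.432
grip_force: 61.6
```

Call:
{"api": "carry_out", "payload": {"plan": [0, 0, 0.001, 0, 0, 0, 0.025, 0, 0, 0.002, 0, 0, 0, 0.025, 0, 0, 0.003, 0, 0, 0, 0.025, 0, 0, 0.004, 0, 0, 0, 0.025, 0, 0, 0.0045, 0, 0, 0, 0.025, 0, 0, 0.005, 0, 0, 0, 0.025, 0, 0, 0.0055, 0, 0, 0, 0.025, 0, 0, 0.006, 0, 0, 0, 0.025, 0, 0, 0.006, 0, 0, 0, 0.025, 0, 0, 0.006, 0, 0, 0, 0.025]}}

```text
time_s: 21.95
position: [0.5806, 0.31, 0.0698]
tcp_rot: [-0.0, 0.656, 0.755, 0.0]
ft_force: [-1.1, 0.4, -0.7]
opening: 0.434
grip_force: 61.6
```

Call:
{"api": "carry_out", "payload": {"plan": [0, 0, 0.0005, 0, 0, 0, 0.025, 0, 0, 0.001, 0, 0, 0, 0.025, 0, 0, 0.0015, 0, 0, 0, 0.025, 0, 0, 0.002, 0, 0, 0, 0.025, 0, 0, 0.0025, 0, 0, 0, 0.025, 0, 0, 0.003, 0, 0, 0, 0.025, 0, 0, 0.0035, 0, 0, 0, 0.025, 0, 0, 0.0035, 0, 0, 0, 0.025, 0, 0, 0.0035, 0, 0, 0, 0.025, 0, 0, 0.0035, 0, 0, 0, 0.025]}}

```text
time_s: 23.2
position: [0.5806, 0.31, 0.0675]
tcp_rot: [0.0, 0.655, 0.755, 0.0]
ft_force: [-2.6, -0.5, 6.3]
opening: 0.433
grip_force: 62.4
```

Call:
{"api": "carry_out", "payload": {"plan": [0, 0, 0, 0, 0, 0, 0.036, 0, 0, 0, 0, 0, 0, 0.04, 0, 0, 0, 0, 0, 0, 0.045, 0, 0, 0, 0, 0, 0, 0.06, 0, 0, 0, 0, 0, 0, 0.08, 0, 0, 0, 0, 0, 0, 0.085, 0, 0, -0.02, 0, 0, 0, 0.085, 0, 0, -0.05, 0, 0, 0, 0.085, 0, 0, -0.1, 0, 0, 0, 0.085, 0, 0, -0.15, 0, 0, 0, 0.085]}}

```text
time_s: 24.45
position: [0.5804, 0.3099, 0.2174]
tcp_rot: [-0.0, 0.656, 0.755, -0.0]
ft_force: [1.3, 0.7, 0.2]
opening: 0.993
grip_force: 0.0
```

```bash
python3 wl.py w7;  python3 - <<'E'
from h import *
rel([*along((.6828,-.0095),1.232,-.022),.20],1.232)
a=cv2.imread('pics/w7.png');cv2.imwrite('pics/w7c.png',cv2.resize(a[60:260,160:360],(600,600),interpolation=cv2.INTER_CUBIC))
E
```

```text
[0.5836 0.3113 0.2257] 1.7119 0.9952735045707852 [1.7 0.8 3.7]
shift [-0.3511  0.0426  0.0251] rot [ 0.0118 -0.0063  0.4799] t 24.5
```

View pics/w7c.png

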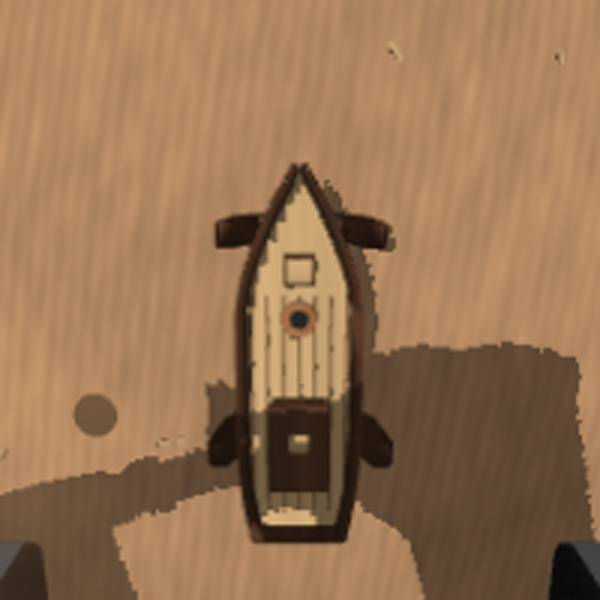

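Small hull is home: its horns are symmetric at (216,230)/(390,233) and (210,445)/(390,445). Medium hull next.

Call:
{"api": "carry_out", "payload": {"plan": [-0.045, 0.006, 0, 0, 0, 0.06, 0.085, -0.095, 0.012, 0, 0, 0, 0.13, 0.085, -0.15, 0.02, 0, 0, 0, 0.2, 0.085, -0.205, 0.027, 0.005, 0, 0, 0.27, 0.085, -0.26, 0.034, 0.01, 0, 0, 0.35, 0.085, -0.31, 0.041, 0.016, 0, 0, 0.42, 0.085, -0.34, 0.045, 0.016, 0, 0, 0.47, 0.085, -0.35, 0.046, 0.016, 0, 0, 0.48, 0.085, -0.35, 0.046, 0.016, 0, 0, 0.48, 0.085, -0.35, 0.046, 0.016, 0, 0, 0.48, 0.085]}}

```text
time_s: 25.75
position: [0.675, -0.0285, 0.2004]
tcp_rot: [-0.0, 0.816, 0.578, 0.0]
ft_force: [-0.9, 0.1, -1.1]
opening: 0.994
grip_force: 0.0
```

```bash
cat > hole.py <<'E'
from h import *
import sys
def blobs(name,box,thr):
    a=cv2.imread(f"pics/{name}.png").max(2);x0,y0,x1,y1=box
    n,l,st,ce=cv2.connectedComponentsWithStats(((a[y0:y1,x0:x1]<thr)*255).astype(np.uint8))
    return [(st[i].tolist(),ce[i]+[x0,y0]) for i in range(1,n) if st[i,4]>8]
E
python3 wl.py w8
python3 - <<'E'
from hole import *
c=np.load("pics/w8.npz"); 
for thr in (50,70):
  for s,ce in blobs("w8",(190,40,330,260),thr): print(thr,s,ce.round(1),fplane(c,ce,.042)[0].round(4))
E
```

```text
[ 0.675  -0.0285  0.2005] 1.2338 0.9964860534493915 [-0.4 -0.2 -0.6]
50 [57, 61, 11, 21, 24] [251.4 111.5] [0.6908 0.0378]
50 [50, 83, 7, 20, 20] [242.6 132.5] [0.6766 0.022 ]
50 [46, 110, 45, 101, 363] [250.4 221. ] [ 0.6539 -0.0628]
50 [69, 116, 6, 6, 28] [261.5 158.2] [ 0.6851 -0.0067]
50 [93, 124, 5, 61, 202] [285.4 195.9] [ 0.6948 -0.0494]
50 [60, 154, 21, 20, 304] [259.9 201.4] [ 0.6695 -0.0465]
70 [45, 53, 54, 158, 1115] [261.5 186. ] [ 0.6762 -0.0323]
70 [69, 116, 6, 6, 32] [261.4 158.3] [ 0.6849 -0.0068]
70 [59, 152, 26, 24, 456] [262.2 201.7] [ 0.6716 -0.0475]
```

Run:
```python
from hole import *
c=np.load("pics/w8.npz"); a=cv2.imread("pics/w8.png").max(2)
n,l,st,ce=cv2.connectedComponentsWithStats(((a[40:260,190:330]<70)*255).astype(np.uint8))
i=[i for i in range(1,n) if st[i,4]>900][0]
for y in range(94,252,13):
    xs=np.where(l[y-40]==i)[0]+190
    print(y,xs.min(),xs.max(),(xs.min()+xs.max())/2)
xs=np.where(l[251-40-1]==i)[0]; 
B=fplane(c,(np.where(l[53]==i)[0].mean()+190,92.5),.051)[0]
h=np.array([.685,-.0068]);d=B-h;print("bow",B,np.linalg.norm(d),"yaw",np.arctan2(d[1],d[0]))
yaw=1.235
rel([*along(h,yaw,-.022),.038],yaw)
```

```text
94 259 263 261.0
107 252 270 261.0
120 246 276 261.0
133 241 281 261.0
146 238 285 261.5
159 236 238 237.0
172 237 287 262.0
185 236 287 261.5
198 237 287 262.0
211 238 287 262.5
224 239 286 262.5
237 241 282 261.5
250 247 280 263.5
bow [0.70594333 0.05062402] 0.061123982148134 yaw 1.2210741623720012
shift [0.0017 0.0024 0.1625] rot [-0.0002 -0.0006 -0.0012] t 25.8
```

Call:
{"api": "carry_out", "payload": {"plan": [0.002, 0.002, 0.04, 0, 0, 0.005, 0.085, 0.002, 0.002, 0.09, 0, 0, 0.005, 0.085, 0.002, 0.002, 0.13, 0, 0, 0.005, 0.085, 0.002, 0.002, 0.152, 0, 0, 0.005, 0.085, 0.002, 0.002, 0.162, 0, 0, 0.005, 0.085, 0.002, 0.002, 0.162, 0, 0, 0.005, 0.07, 0.002, 0.002, 0.162, 0, 0, 0.005, 0.035, 0.002, 0.002, 0.162, 0, 0, 0.005, 0.035, 0.002, 0.002, 0.162, 0, 0, 0.005, 0.035, 0.002, 0.002, 0.162, 0, 0, 0.005, 0.035]}}

```text
time_s: 27.05
position: [0.679, -0.0289, 0.0401]
tcp_rot: [0.001, 0.818, 0.576, 0.001]
ft_force: [-0.4, 2.0, 5.6]
opening: 0.562
grip_force: 64.0
```

Call:
{"api": "carry_out", "payload": {"plan": [0, 0, -0.005, 0, 0, 0, 0.035, 0, 0, -0.015, 0, 0, 0, 0.035, 0, 0, -0.03, 0, 0, 0, 0.035, 0, 0, -0.05, 0, 0, 0, 0.035, 0, 0, -0.07, 0, 0, 0, 0.035, 0, 0, -0.09, 0, 0, 0, 0.035, 0, 0, -0.11, 0, 0, 0, 0.035, 0, 0, -0.13, 0, 0, 0, 0.035, 0, 0, -0.13, 0, 0, 0, 0.035, 0, 0, -0.13, 0, 0, 0, 0.035]}}

```text
time_s: 28.3
position: [0.6774, -0.0288, 0.1679]
tcp_rot: [-0.0, 0.818, 0.576, -0.0]
ft_force: [0.2, -0.2, -2.1]
opening: 0.561
grip_force: 63.4
```

```bash
python3 wl.py w9
python3 - <<'E'
from hole import *
c=np.load("pics/w9.npz"); p,M,s=pose()
for st,ce in blobs("w9",(240,180,280,330),50):
    q=M.T[:, :2]@(fplane(c,ce,p[2]+.002)[0]-p[:2]); print(st,ce.round(1),q.round(4))
rel([*along((.4339,-.0104),1.242,-.022-.03),.168],1.242)
E
```

```text
[ 0.6772 -0.0288  0.1674] 1.2267 0.5599728278559639 [-0.4 -0.7 -2. ]
[11, 39, 17, 15, 205] [258.8 226. ] [ 0.0227  0.0002 -0.    ]
[14, 119, 26, 3, 38] [268.4 300.2] [-0.0164  0.0049 -0.    ]
[0, 144, 40, 6, 138] [259.7 327.5] [-0.0345  0.0007  0.    ]
shift [-1.167e-01 -2.344e-01 -1.000e-04] rot [-0.0017  0.0003 -0.0153] t 28.35
```

Call:
{"api": "carry_out", "payload": {"plan": [-0.014, -0.023, 0, 0, 0, 0, 0.035, -0.035, -0.058, 0, 0, 0, 0, 0.035, -0.06, -0.1, 0, 0, 0, -0.005, 0.035, -0.085, -0.14, 0, 0, 0, -0.01, 0.035, -0.11, -0.182, 0, 0, 0, -0.015, 0.035, -0.13, -0.215, 0, 0, 0, -0.015, 0.035, -0.14, -0.231, 0, 0, 0, -0.015, 0.035, -0.142, -0.234, 0, 0, 0, -0.015, 0.035, -0.142, -0.234, 0, 0, 0, -0.015, 0.035, -0.142, -0.234, 0, 0, 0, -0.015, 0.035]}}

```text
time_s: 29.6
position: [0.4111, -0.0838, 0.1683]
tcp_rot: [0.0, 0.813, 0.582, 0.0]
ft_force: [1.0, -0.6, -1.4]
opening: 0.561
grip_force: 63.4
```

```bash
python3 wl.py w10
python3 - <<'E'
from h import *
rel([*along((.4339,-.0104),1.242,-.0225),.168],1.242)
a=cv2.imread('pics/w10.png');cv2.imwrite('pics/w10c.png',cv2.resize(a[0:300,130:390],(520,600),interpolation=cv2.INTER_CUBIC))
E
```

```text
[ 0.4109 -0.0837  0.1683] 1.2423 0.5603532924252316 [-0.7  0.  -0.7]
shift [ 0.0543 -0.0019  0.0003] rot [ 0.0006 -0.0003  0.0003] t 29.65
```

View pics/w10c.png

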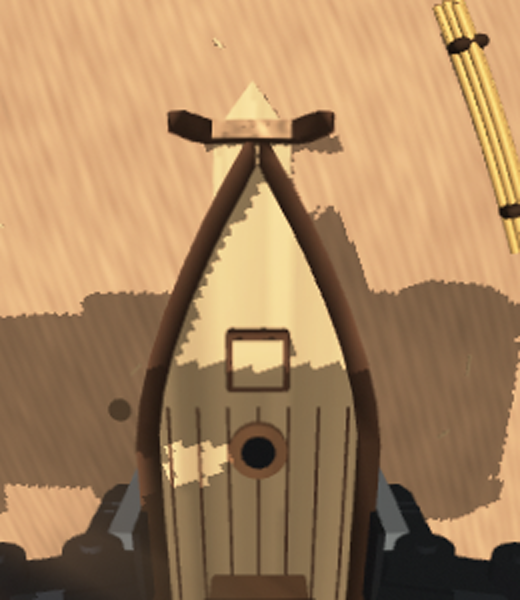

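The front saddle is visible: horn ends at (167,121) and (335,121), board tip at (252,81).

Run:
```python
from h import *
c=np.load("pics/w10.npz"); p,M,s=pose()
f=lambda x,y,z: fplane(c,(130+x/2,y/2),z)[0]
a=f(167,121,.056);b=f(335,121,.056);t=f(252,81,.010)
m=(a+b)/2;n=a-b;y=np.arctan2(n[1],n[0])-np.pi/2;print(np.linalg.norm(n),"yaw",y)
for O in (along(m,1.24,-.031),along(t,1.24,-.0565)):
    print(np.round(O,4)); rel([*along(O,1.24,-.0225),.168],1.24)
```

```text
0.06402096802531061 yaw 1.2391369705249158
[ 0.4337 -0.0094]
shift [ 0.0552 -0.0024  0.0003] rot [ 0.0006 -0.0003  0.0023] t 29.65
[ 0.4338 -0.009 ]
shift [ 0.0556 -0.0025  0.0003] rot [ 0.0006 -0.0003  0.0023] t 29.65
```

Call:
{"api": "carry_out", "payload": {"plan": [0.018, -0.001, 0, 0, 0, 0.002, 0.035, 0.04, -0.002, 0, 0, 0, 0.002, 0.035, 0.052, -0.0023, 0.003, 0, 0, 0.002, 0.035, 0.055, -0.0023, 0.015, 0, 0, 0.002, 0.035, 0.055, -0.0023, 0.034, 0, 0, 0.002, 0.035, 0.055, -0.0023, 0.052, 0, 0, 0.002, 0.035, 0.055, -0.0023, 0.068, 0, 0, 0.002, 0.035, 0.055, -0.0023, 0.079, 0, 0, 0.002, 0.035, 0.055, -0.0023, 0.087, 0, 0, 0.002, 0.035, 0.055, -0.0023, 0.091, 0, 0, 0.002, 0.035]}}

```text
time_s: 30.9
position: [0.4252, -0.0309, 0.0768]
tcp_rot: [-0.0, 0.814, 0.581, -0.0]
ft_force: [-0.7, -0.5, -1.1]
opening: 0.563
grip_force: 63.4
```

Call:
{"api": "carry_out", "payload": {"plan": [0, 0, 0.0005, 0, 0, 0, 0.035, 0, 0, 0.001, 0, 0, 0, 0.035, 0, 0, 0.0015, 0, 0, 0, 0.035, 0, 0, 0.002, 0, 0, 0, 0.035, 0, 0, 0.0025, 0, 0, 0, 0.035, 0, 0, 0.003, 0, 0, 0, 0.035, 0, 0, 0.0035, 0, 0, 0, 0.035, 0, 0, 0.004, 0, 0, 0, 0.035, 0, 0, 0.0045, 0, 0, 0, 0.035, 0, 0, 0.0045, 0, 0, 0, 0.035]}}

```text
time_s: 32.15
position: [0.4252, -0.0308, 0.0727]
tcp_rot: [-0.0, 0.814, 0.581, 0.0]
ft_force: [0.5, 0.8, -0.8]
opening: 0.56
grip_force: 63.4
```

Call:
{"api": "carry_out", "payload": {"plan": [0, 0, 0.0005, 0, 0, 0, 0.035, 0, 0, 0.0005, 0, 0, 0, 0.035, 0, 0, 0.001, 0, 0, 0, 0.035, 0, 0, 0.001, 0, 0, 0, 0.035, 0, 0, 0.0015, 0, 0, 0, 0.035, 0, 0, 0.0015, 0, 0, 0, 0.035, 0, 0, 0.002, 0, 0, 0, 0.035, 0, 0, 0.002, 0, 0, 0, 0.035, 0, 0, 0.002, 0, 0, 0, 0.035, 0, 0, 0.002, 0, 0, 0, 0.035]}}

```text
time_s: 33.4
position: [0.4253, -0.0308, 0.072]
tcp_rot: [0.0, 0.814, 0.581, 0.0]
ft_force: [-3.2, 0.5, 13.2]
opening: 0.564
grip_force: 65.3
```

Contact at 0.072, as predicted (13 N). Easing off, opening and rising.

Call:
{"api": "carry_out", "payload": {"plan": [0, 0, -0.0008, 0, 0, 0, 0.035, 0, 0, -0.001, 0, 0, 0, 0.05, 0, 0, -0.001, 0, 0, 0, 0.056, 0, 0, -0.001, 0, 0, 0, 0.07, 0, 0, -0.001, 0, 0, 0, 0.085, 0, 0, -0.001, 0, 0, 0, 0.085, 0, 0, -0.02, 0, 0, 0, 0.085, 0, 0, -0.05, 0, 0, 0, 0.085, 0, 0, -0.1, 0, 0, 0, 0.085, 0, 0, -0.15, 0, 0, 0, 0.085]}}

```text
time_s: 34.65
position: [0.4249, -0.0308, 0.2221]
tcp_rot: [-0.0, 0.814, 0.581, -0.0]
ft_force: [1.1, -1.3, 0.3]
opening: 0.997
grip_force: 0.0
```

Call:
{"api": "carry_out", "payload": {"plan": [0, 0, -0.02, 0, 0, 0, 0.085, 0, 0, -0.02, 0, 0, 0, 0.085, 0, 0, -0.02, 0, 0, 0, 0.085, 0, 0, -0.02, 0, 0, 0, 0.085, 0, 0, -0.02, 0, 0, 0, 0.085, 0, 0, -0.02, 0, 0, 0, 0.085, 0, 0, -0.02, 0, 0, 0, 0.085, 0, 0, -0.02, 0, 0, 0, 0.085, 0, 0, -0.02, 0, 0, 0, 0.085, 0, 0, -0.02, 0, 0, 0, 0.085]}}

```text
time_s: 35.9
position: [0.4253, -0.0308, 0.2408]
tcp_rot: [0.0, 0.814, 0.581, 0.0]
ft_force: [0.1, -0.1, 0.2]
opening: 0.995
grip_force: 0.0
```

```bash
python3 wl.py w11
python3 - <<'E'
from hole import *
c=np.load("pics/w11.npz")
for st,ce in blobs("w11",(200,60,320,250),60): print(st,ce.round(1),fplane(c,ce,.042+.032)[0].round(4))
E
```

```text
[ 0.4253 -0.0309  0.2408] 1.2398 0.9959377850012687 [-0.2 -0.1  0.5]
[59, 35, 12, 22, 31] [264.4 105. ] [0.4541 0.0373]
[26, 37, 54, 151, 590] [244.9 200.9] [ 0.4051 -0.0462]
[29, 59, 14, 9, 86] [235.5 123.3] [0.4225 0.0297]
[70, 58, 7, 13, 14] [273.2 123.6] [0.4563 0.0177]
[75, 59, 16, 9, 101] [282.3 123.3] [0.4646 0.0153]
[56, 96, 7, 6, 32] [259.  158.3] [ 0.4326 -0.0098]
[79, 97, 14, 68, 321] [284.  195.1] [ 0.4442 -0.0532]
[47, 132, 25, 20, 372] [259.8 199.4] [ 0.4198 -0.0496]
```

```bash
python3 -c "
from rig import manip
print(manip.hand_in())"
```

```text
the job is handed in; nothing more can be done
None
```

I set all three hulls bow-forward on the stands of their own size, released them and handed the job in at about 36 s; the final images showed them seated as intended, but the hand-in returned no verdict.

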